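# Latch the tube shaker and hold its run paddle at half travel

### The job

Swing the tube shaker's raised keeper bar down over the tube until it rests fully home in its fork catch, and only then press the sprung run paddle of the separate hold-to-run station down to half its travel, where the paddle lies level. Keep it held there, neither letting it up nor ever pushing it to the bottom (that trips the shaker): the job finishes with the robot still holding the paddle level. Leave the two bottles and the vial standing where they are.

Things in the scene. Friction and masses are not known exactly. Their poses are not given: they have to be found in the camera images.
- shaker: Tube shaker, fixed: grey box 140 x 180 mm (x, y), deck 48 mm high, a capped tube lying along x in black saddles (top at 92 mm). Origin under its centre on the bench, z up. Hinge lugs (103 mm high) at y = +68 mm; steel fork catch at y = -66 mm (106 mm high, mouth 18 mm wide). The bar swings in its y-z plane. It may stand left or right of the station; both are turned up to 0.3 rad.
- keeper_bar (a joint): Keeper bar angle, rad: 0 = level, home in the fork (hard stop); grows as its free end rises, up to 1.4. Starts between 0.7 and 1.2. The hinge is stiff (0.4 N m of friction, 2 to 3 N at the grip): the bar stays wherever it is left and must be pushed or carried all the way.
- bar_hinge (a point): The keeper bar's hinge axis, in the shaker's frame at x = 0, y = +68 mm, z = 94 mm; the axis runs along the shaker's x.
- bar_grip (a point): Centre of the black T grip on the bar's free end: round rod 16 mm thick, 56 mm long along the shaker's x, 170 mm from the hinge axis. In the shaker's frame at angle a: y = 68 - 170 cos a, z = 94 + 170 sin a mm. The steel bar is 13 mm wide, 12 mm thick. When home the grip is 94 mm above the bench and 12 mm beyond the box's -y side, nothing below it.
- run_station: Hold-to-run station, fixed: low grey box 190 x 80 mm (x from -105 to +85 mm), deck 30 mm high, with the run paddle on top. Origin on the bench, z up, its -x side faces roughly to the robot. A white scale plate, 34 mm long, 4 mm thick, 106 mm high, stands at x = +12, y = +34 mm; its two long strokes bracket the pointer when the paddle is level.
- run_paddle (a joint): Angle of the run paddle in rad: 0 = released (pad end tilted up by 0.18 rad), 0.18 = level = half travel = run, 0.36 = bottomed on its stop. Grows as the pad is pressed down. A spring pushes it back up: about 3.5 N at the pad to start moving, 8 N at half travel, 13 N at the bottom.
- paddle_hinge (a point): The paddle's hinge axis, in the station's frame at x = +60 mm, y = 0, z = 70 mm; the axis runs along the station's y.
- paddle_pad (a point): Centre of the top face of the black square pad (50 x 50 mm, 10 mm thick) at the paddle's near end, 115 mm from the hinge axis. Its height is about 95 mm when released, 75 mm when level (20.5 mm lower) and 54 mm at the bottom. Press it from above.
- white_bottle: Bystander: white bottle 42 mm across, 99 mm tall, standing loose. Origin under its centre.
- amber_bottle: Bystander: amber glass bottle 52 mm across, 114 mm tall, standing loose. Origin under its centre.
- vial: Bystander: vial with a dark cap, 25 mm across, 54 mm tall, standing loose near the front edge. Origin under its centre.

How it is judged:
By the outcome, as a careful person would: the job done as asked, in the order asked, and still so for the second after the job is handed in, while the arm keeps its last pose, push and grip.
It also fails if it takes over 51 s, if anything falls off the work surface, if the arm or the gripper's body presses on something with over 40 N, if the wrist force passes 120 N, or if a joint passes its speed limit or range.

### The arm

A 6-joint arm with a two-finger parallel gripper is mounted at the origin on a cart in front of the work surface, level with it; the furniture and walls round the work are solid. World frame = base frame: x ahead of the robot, y to its left, z up, the work surface at z = 0. Lengths are in mm, angles in rad, forces in N, time in s.
With the tool pointing down it reaches from about 300 to 750 mm from the base axis. Payload 8.5 kg.
Tool frame: the origin (TCP) lies midway between the tips of the shut fingers; the grasp point (between the pads) lies 19 mm behind it; z points along the fingers, y is the line along which they close (so a half turn about z gives the same grasp; the last joint's range is limited). The gripper opens to 88 mm and grips with 3 to 60 N. Pads are 18 mm wide; open, the fingers measure 123 mm over their backs; the gripper's body (75 mm by 187 mm) begins 45 mm behind the grasp point.
Start: joints at [-1.376, 0.381, 1.297, -0, 1.464, -0.215], TCP at [219.127, -504.444, 238.748] pointing down, gripper open.
Joint ranges: [-3.11, 3.11], [-0.89, 2.33], [0.22, 2.48], [-1.42, 4.56], [0.17, 2.85], [-2.88, 2.88]. Speed limits (rad/s): [2.39, 2.39, 3.14, 3.14, 3.14, 3.14].

### API

Orientations are given as a 3x3 rotation matrix whose columns are the frame's x, y, z axes.
In Python, from rig import status, camera, get_calibration, r gives the robot as it stands. The module is installed in compiled form; this text tells all that it offers.
- The arm moves only by the shell command python3 -m pendant 'ROWS'. ROWS is JSON, a list of rows, each a list of 5 numbers: the finger opening in mm, from 0 to 88.1, then the shift along the world's x, y, z in units of 25 mm (1.0 is 25 mm), then the turn about the world's z in units of 6 degrees (1.0 is 6 degrees). In form: [[claw, tx, ty, tz, turn], ...]. A call has exactly 5 rows; each row shifts and turns the commanded pose from where the row before left it; what a row does not reach is not made up. A row lasts 1/12 s, in which the tool goes at most 41.7 mm and 7.16 degrees, less where a joint would pass 70% of its speed; a pose out of reach is approached as far as the arm can. A call is refused whole if a number of a shift passes 1 or a number of a turn 1, either way. A call with a gripper value outside its range is refused whole. The fingers move at their own pace and stop on an object; the grip force is fixed at half the most. Time passes only in rows, so rows that do not move let the fingers close, or fill a call up. It gives the time, the measured TCP pose, the force, the opening and the grip force at its end, in the units of the state.
- status.sense(): the state, without advancing time (a new reading comes with each control period).
- camera(name): name is "scene" or "top" or "wrist"; returns (picture, depth): 400x640x3 uint8, red, green, blue; 400x640 float32, mm along the optical axis (not along the pixel's ray), 0 where there is no reading.
- get_calibration(name): a dict with "fx", "fy", "cx", "cy" (pixels), "D" ([k1, k2, p1, p2, k3] as OpenCV has them; the pictures are not rectified), "R" (3x3) and "t" (3): a world point X has camera coordinates R X + t; the wrist camera has in their place "mount" (4x4, takes a point from camera to tool coordinates, whose origin is the TCP and whose axes are the flange's). Camera axes: x right, y down, z forward; pixel columns grow to the right and rows downward; lengths in mm; the calibration is good to about 2 mm. A picture is of the moment at which its call begins: read the wrist's pose just before it. get_calibration takes no time and is no camera call.
- r.close_job(): hands the job in; it is judged then, once.
The state is a dict: "time_s": time; "joint_pos": joint angles; "joint_velocities": joint speeds; "tau": joint torques, N m; "ee_pos": TCP position; "ee_rot": TCP orientation; "force": force on the tool from outside, world axes, zero at the start; "moment": the same for the moment, N m; "width": opening from 0.0 (shut) to 1.0 (fully open); "gripper_force": force on a finger pad.
Only numpy, scipy, OpenCV 4.12 (cv2) and the standard library are available. Lean on these libraries where they do the work, as an engineer would, in place of code of your own. Each camera call takes 0.05 s, during which the arm holds its last target. There are 200 camera calls.

## Working session

There is one attempt and no reset: what is moved stays moved. The work goes in short steps, Python scripts to look and compute and a shell command to move; the robot and the scene stay as the last step left them, time stands still between calls to the robot, and variables do not carry over. Pictures are saved under pics/ and viewed, at most 10 in all, crops included, and the job is handed in when it is done.

```bash
mkdir -p pics; cat > h.py <<'E'
import numpy as np,cv2
from rig import status,camera,get_calibration,r
def cal(n):
    c=get_calibration(n);K=np.array([[c['fx'],0,c['cx']],[0,c['fy'],c['cy']],[0,0,1.]]);D=np.array(c['D'],float)
    if n=='wrist':
        s=status.sense();T=np.eye(4);T[:3,:3]=s['ee_rot'];T[:3,3]=s['ee_pos'];M=np.linalg.inv(T@np.array(c['mount']));return K,D,M[:3,:3],M[:3,3]
    return K,D,np.array(c['R']),np.array(c['t'])
def cloud(d,k):
    K,D,R,t=k;v,u=np.mgrid[:400,:640];p=cv2.undistortPoints(np.stack([u,v],-1).reshape(-1,1,2).astype(np.float64),K,D).reshape(400,640,2)
    X=np.dstack([p*d[...,None],d]);return (X-t)@R   # world; R^T(X-t)
def proj(P,k):
    K,D,R,t=k;return cv2.projectPoints(np.atleast_2d(np.array(P,float)),cv2.Rodrigues(R)[0],t,K,D)[0].reshape(-1,2)
E
python3 - <<'E'
from h import *
for n in ['scene','top','wrist']:
    k=cal(n);p,d=camera(n);cv2.imwrite(f'pics/{n}0.png',p[...,::-1]);np.savez(f'{n}0.npz',p=p,d=d,K=k[0],D=k[1],R=k[2],t=k[3])
    print(n,-k[2].T@k[3],k[2][2],(d>0).mean())
s=status.sense();print(s['time_s'],s['ee_pos'],s['ee_rot'],s['force'])
E
```

```text
scene [-46.07927755 627.69818044 725.47388809] [ 0.50996327 -0.61441821 -0.60201971] 0.9938046875
top [ 411.31225979  -17.72421459 1007.46990399] [ 0.12156656 -0.00407072 -0.99257493] 0.99598046875
wrist [ 282.88891455 -477.76457105  384.34387874] [-0.24191638 -0.10469439 -0.96463234] 0.9610546875
0.15 [ 219.07122831 -504.26941241  238.28579589] [[ 9.17210011e-01  3.98403996e-01 -2.27493897e-04]
 [ 3.98404001e-01 -9.17209408e-01  1.07436865e-03]
 [ 2.19373223e-04 -1.07605616e-03 -9.99999397e-01]] [-0.30156519 -0.35121379 -0.62200731]
```

View pics/scene0.png

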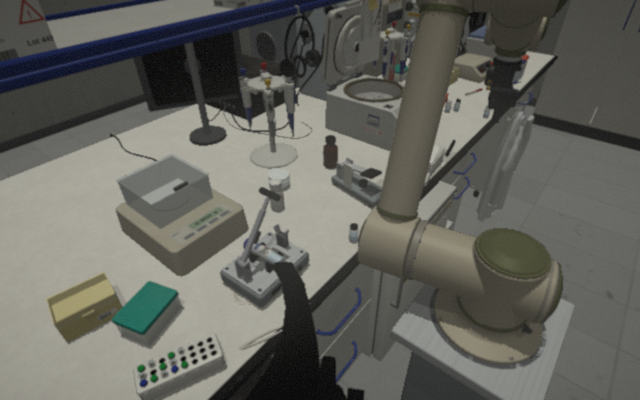

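View pics/top0.png

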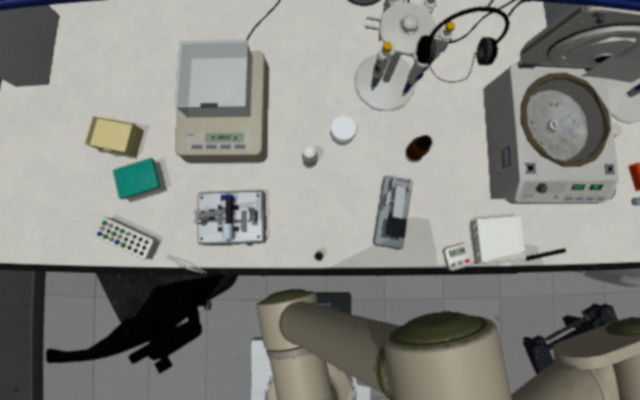

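```bash
python3 - <<'E'
from h import *
a=cv2.imread('pics/top0.png');b=cv2.imread('pics/scene0.png')
f=lambda im,x,y,w,h:cv2.resize(im[y:y+h,x:x+w],(400,300),interpolation=cv2.INTER_CUBIC)
o=np.vstack([np.hstack([f(a,180,175,100,75),f(a,340,165,100,75*1)]),np.hstack([f(b,210,180,120,90+0),f(b,310,140,100,75)])]);cv2.imwrite('pics/c1.png',o)
z=np.load('top0.npz');k=[z[x] for x in 'KDRt'];C=cloud(z['d'],k)
for n,(x0,x1,y0,y1) in dict(shaker=(185,275,180,250),station=(365,425,170,255)).items():
    s=C[y0:y1,x0:x1].reshape(-1,3);
    for lo,hi in ((20,38),(40,55),(60,85),(85,100),(100,115),(115,300)):
        m=(s[:,2]>lo)&(s[:,2]<hi);q=s[m]
        if len(q)>5: print(n,lo,hi,len(q),q.mean(0).round(),[np.round(w) for w in cv2.minAreaRect(q[:,:2].astype(np.float32))])
for u,v in ((310,152),(420,147),(319,255)):print(C[v,u].round())
E
```

```text
shaker 20 38 137 [453. 178.  33.] [array([476., 212.]), array([144., 181.]), np.float64(2.0)]
shaker 40 55 2428 [475. 205.  47.] [array([478., 212.]), array([138., 179.]), np.float64(2.0)]
shaker 60 85 242 [469. 201.  78.] [array([478., 205.]), array([118., 107.]), np.float64(52.0)]
shaker 85 100 245 [477. 209.  89.] [array([477., 212.]), array([142., 102.]), np.float64(61.0)]
shaker 100 115 97 [477. 235. 104.] [array([480., 214.]), array([ 37., 149.]), np.float64(1.0)]
shaker 115 300 391 [478. 196. 199.] [array([478., 217.]), array([ 56., 107.]), np.float64(2.0)]
station 20 38 1080 [ 480. -212.   29.] [array([ 492., -222.]), array([ 79., 188.]), np.float64(80.0)]
station 40 55 39 [ 531. -213.   48.] [array([ 528., -214.]), array([52., 81.]), np.float64(58.0)]
station 60 85 369 [ 538. -228.   79.] [array([ 535., -223.]), array([52., 91.]), np.float64(65.0)]
station 85 100 474 [ 461. -216.   93.] [array([ 495., -217.]), array([ 58., 140.]), np.float64(81.0)]
station 100 115 45 [ 484. -200.  103.] [array([ 476., -197.]), array([115.,  37.]), np.float64(18.0)]
[637.  -1.  98.]
[ 649. -280.  105.]
[ 411.  -18. 1007.]
```

View pics/c1.png

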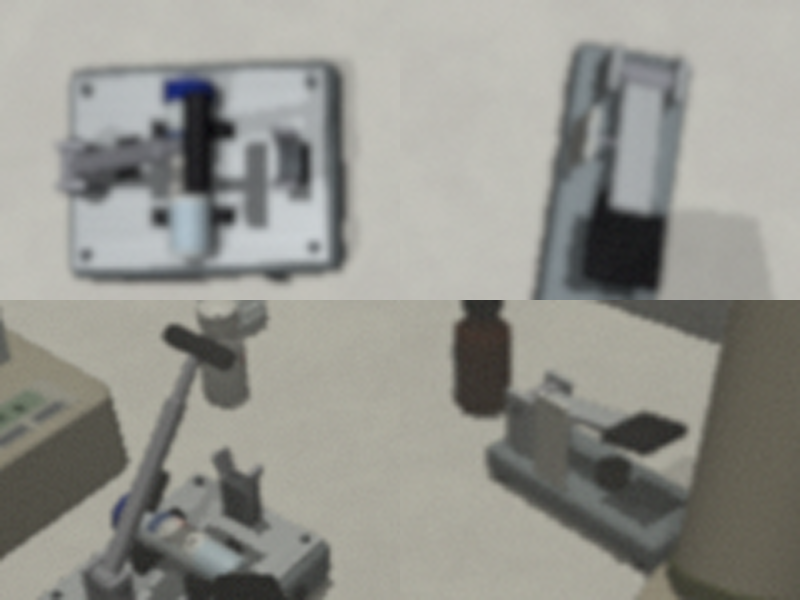

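```bash
python3 - <<'E'
from h import *
for n in ('top','scene'):
    z=np.load(n+'0.npz');k=[z[x] for x in 'KDRt'];C=cloud(z['d'],k);p=z['p'].astype(int)
    dark=p.max(2)<75
    near=(abs(C[...,0]-478)<110)&(abs(C[...,1]-212)<130)
    zz=C[...,2]
    g=C[near&(zz>125)&(zz<330)]
    print(n,'bar',len(g),g.max(0).round())
    gg=C[near&dark&(zz>125)&(zz<330)]
    print('grip',len(gg),gg.mean(0).round(1),gg.min(0).round(),gg.max(0).round())
    q=gg[:,:2]-gg[:,:2].mean(0);print('pca',np.linalg.svd(q,full_matrices=0)[2][0])
    f=C[near&(zz>97)&(zz<112)&(C[...,1]<165)];print('fork',len(f),f.mean(0).round(1))
    l=C[near&(zz>95)&(zz<110)&(C[...,1]>255)];print('lug',len(l),l.mean(0).round(1))
    box=C[near&(zz>42)&(zz<52)][:,:2].astype(np.float32);r_=cv2.minAreaRect(box);print('deck',r_,cv2.boxPoints(r_).round())
    ns=(abs(C[...,0]-495)<125)&(abs(C[...,1]+220)<90)
    b=C[ns&(zz>22)&(zz<36)][:,:2].astype(np.float32);r_=cv2.minAreaRect(b);print('st',r_,cv2.boxPoints(r_).round())
    pd=C[ns&dark&(zz>70)&(zz<110)];print('pad',len(pd),pd.mean(0).round(1),pd.min(0).round(),pd.max(0).round())
    pl=C[ns&(zz>97)&(zz<115)];print('plate',len(pl),np.median(pl,0).round(1))
    for nm,(x,y) in dict(w=(637,-1),am=(649,-280)).items():
        b=C[(np.hypot(C[...,0]-x,C[...,1]-y)<45)&(zz>15)];print(nm,b.mean(0).round(),b[:,2].max().round())
    v=C[(abs(C[...,0]-400)<80)&(abs(C[...,1]+20)<100)&(zz>35)&(zz<70)];print('vial',len(v),v.mean(0).round())
E
```

```text
top bar 381 [507. 263. 235.]
grip 194 [478.  175.3 221.6] [453. 163. 134.] [507. 240. 235.]
pca [-0.38423624  0.92323481]
fork 37 [481.2 145.  103.8]
lug 88 [474.6 279.2 101.6]
deck ((477.307861328125, 211.19825744628906), (136.81182861328125, 177.2733612060547), 2.0575788021087646) [[406. 297.]
 [412. 120.]
 [549. 125.]
 [542. 302.]]
st ((491.66265869140625, -222.5343475341797), (78.66552734375, 188.22279357910156), 79.83407592773438) [[ 392. -245.]
 [ 577. -278.]
 [ 591. -200.]
 [ 406. -167.]]
pad 347 [ 448.6 -213.4   95.6] [ 423. -239.   87.] [ 478. -189.  105.]
plate 146 [ 437.6 -208.2   98.9]
w [635.   1.  79.] 103.0
am [ 655. -284.   82.] 118.0
vial 70 [377. -23.  51.]
scene bar 537 [504. 261. 233.]
grip 172 [468.6 188.9 206.5] [449. 163. 134.] [499. 244. 233.]
pca [-0.04042897  0.99918241]
fork 38 [479.  148.  101.7]
lug 126 [470.9 279.8 101.2]
deck ((474.1759033203125, 214.27191162109375), (132.6279754638672, 173.2862091064453), 1.2308263778686523) [[406. 299.]
 [410. 126.]
 [542. 129.]
 [539. 302.]]
st ((489.6326599121094, -221.27903747558594), (83.13629150390625, 190.59596252441406), 80.89749908447266) [[ 389. -247.]
 [ 577. -277.]
 [ 590. -195.]
 [ 402. -165.]]
pad 118 [ 445.4 -208.1   93.2] [ 422. -237.   71.] [ 576. -184.   99.]
plate 31 [ 505.8 -192.    98.9]
w [631.   9.  64.] 100.0
am [ 652. -279.   66.] 114.0
vial 79 [372. -17.  46.]
```

```bash
python3 -m pendant '[[0,0.4,1,0.3,0],[0,0.4,1,0.3,0],[0,0.4,1,0.3,0],[0,0.4,1,0.3,0],[0,0.4,1,0.3,0]]'
for i in 1 2 3 4; do python3 -m pendant '[[0,0.4,1,0,0],[0,0.4,1,0,0],[0,0.4,1,0,0],[0,0.4,1,0,0],[0,0.4,1,0,0]]'; done
```

```text
time_s: 0.57
ee_pos: [269.4, -378.1, 276.4]
ee_rot: [[0.917, 0.398, -0.0], [0.398, -0.917, 0.001], [0.0, -0.001, -1.0]]
force: [0.2, -0.3, 0.0]
width: 0.643
gripper_force: 0.0
time_s: 0.98
ee_pos: [319.3, -253.1, 276.2]
ee_rot: [[0.917, 0.398, -0.0], [0.398, -0.917, 0.0], [-0.0, -0.0, -1.0]]
force: [-0.1, 1.0, 0.4]
width: 0.268
gripper_force: 0.0
time_s: 1.4
ee_pos: [369.3, -128.1, 276.2]
ee_rot: [[0.917, 0.398, -0.0], [0.398, -0.917, 0.0], [-0.0, -0.0, -1.0]]
force: [0.4, -0.1, 0.6]
width: 0.002
gripper_force: 0.0
time_s: 1.82
ee_pos: [419.3, -3.0, 276.2]
ee_rot: [[0.917, 0.398, -0.0], [0.398, -0.917, 0.0], [-0.0, -0.0, -1.0]]
force: [-0.2, -0.1, -0.4]
width: 0.002
gripper_force: 0.0
time_s: 2.23
ee_pos: [469.3, 122.0, 276.1]
ee_rot: [[0.917, 0.399, -0.0], [0.399, -0.917, -0.0], [-0.0, -0.0, -1.0]]
force: [0.5, -0.4, -0.4]
width: 0.007
gripper_force: 0.0
```

```bash
python3 -m pendant '[[0,0.4,0.9,0,0],[0,0,1,-0.2,0],[0,0,0,-0.4,0],[0,0,0,-0.4,0],[0,0,0,0,0]]'
python3 - <<'E'
from h import *
for n in ('scene','wrist'):
    p,d=camera(n);cv2.imwrite(f'pics/{n}1.png',p[...,::-1])
a=cv2.imread('pics/scene1.png')[170:305,190:350];b=cv2.imread('pics/wrist1.png')
cv2.imwrite('pics/c2.png',np.hstack([cv2.resize(a,(400,338)),cv2.resize(b,(400,338))]))
s=status.sense();print(s['joint_pos'])
# arc in world from hinge
c,y=np.array([477.5,211.5]),np.array([-.036,.9994])
for A in np.arange(.9,-.01,-.1):
    g=c+y*(68-170*np.cos(A));print(round(A,2),g.round(),round(94+170*np.sin(A)+8))
E
```

```text
time_s: 2.65
ee_pos: [478.3, 168.4, 249.4]
ee_rot: [[0.917, 0.399, -0.004], [0.399, -0.917, -0.0], [-0.004, -0.001, -1.0]]
force: [0.0, 0.1, 0.3]
width: -0.0
gripper_force: 0.0
[1.03680128e-01 2.97175769e-01 1.38787662e+00 1.14915717e-05
 1.45723536e+00 1.26481183e+00]
0.9 [479. 174.] 235
0.8 [479. 161.] 224
0.7 [480. 150.] 212
0.6 [480. 139.] 198
0.5 [480. 130.] 184
0.4 [481. 123.] 168
0.3 [481. 117.] 152
0.2 [481. 113.] 136
0.1 [481. 110.] 119
0.0 [481. 110.] 102
```

View pics/c2.png

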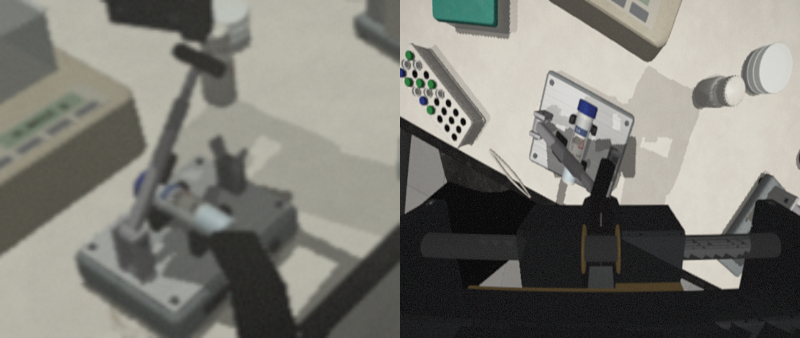

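```bash
python3 -m pendant '[[0,0,0,-0.3,0],[0,0,0,-0.34,0],[0,0,-0.16,-0.22,0],[0,0,-0.16,-0.22,0],[0,0,-0.22,-0.24,0]]'
python3 -m pendant '[[0,0,-0.22,-0.24,0],[0,0.04,-0.22,-0.28,0],[0,0,-0.22,-0.28,0],[0,0,-0.18,-0.28,0],[0,0,-0.18,-0.28,0]]'
python3 - <<'E'
from h import *
p,d=camera('scene');cv2.imwrite('pics/s2.png',cv2.resize(p[170:305,190:350,::-1],(640,540)))
E
```

```text
time_s: 3.17
ee_pos: [479.8, 152.5, 219.5]
ee_rot: [[0.917, 0.398, 0.003], [0.398, -0.917, -0.004], [0.001, 0.005, -1.0]]
force: [-1.8, -12.0, 14.9]
width: 0.005
gripper_force: 7.3
time_s: 3.58
ee_pos: [480.7, 127.9, 184.2]
ee_rot: [[0.917, 0.398, 0.002], [0.398, -0.917, -0.001], [0.002, 0.002, -1.0]]
force: [1.2, -2.3, 4.3]
width: 0.001
gripper_force: 1.8
```

View pics/s2.png

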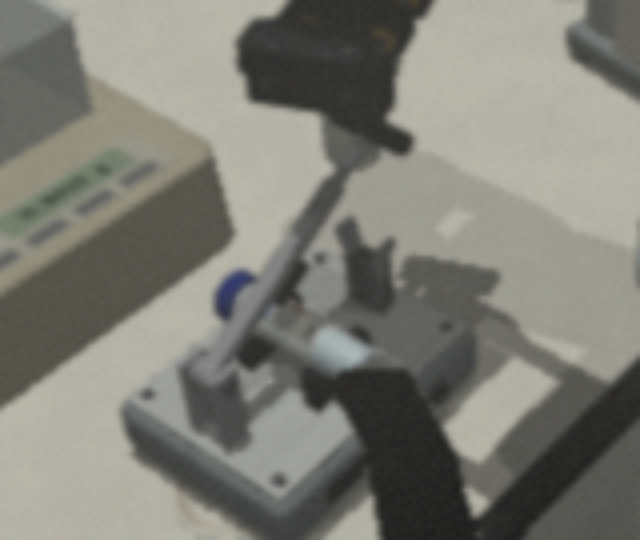

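The bar has swung partway down, and the grip at about (390,135) sits right under the fingers. I'll continue along the arc.

```bash
python3 -m pendant '[[0,0,-0.14,-0.32,0],[0,0,-0.14,-0.32,0],[0,0,-0.12,-0.32,0],[0,0,-0.12,-0.32,0],[0,0,-0.08,-0.32,0]]'
python3 -m pendant '[[0,0,-0.08,-0.32,0],[0,0,-0.06,-0.32,0],[0,0,-0.06,-0.32,0],[0,0,0,-0.28,0],[0,0,0,-0.2,0]]'
```

```text
time_s: 4.05
ee_pos: [480.0, 113.8, 143.3]
ee_rot: [[0.917, 0.398, -0.0], [0.398, -0.917, 0.0], [-0.0, -0.0, -1.0]]
force: [0.7, -2.0, 2.5]
width: 0.005
gripper_force: 1.1
time_s: 4.47
ee_pos: [479.8, 109.1, 107.2]
ee_rot: [[0.917, 0.398, -0.001], [0.398, -0.917, 0.0], [-0.001, -0.001, -1.0]]
force: [-0.7, -1.4, 2.0]
width: 0.005
gripper_force: 0.9
```

```bash
python3 -m pendant '[[0,0,0,-0.1,0],[0,0,0,-0.06,0],[0,0,0,-0.04,0],[0,0,0,0,0],[0,0,0,0,0]]'
python3 -m pendant '[[0,0,0,-0.04,0],[0,0,0,0,0],[0,0,0,-0.04,0],[0,0,0,0,0],[0,0,0,0,0]]'
```

```text
time_s: 4.88
ee_pos: [480.2, 109.2, 103.4]
ee_rot: [[0.917, 0.398, 0.0], [0.398, -0.917, 0.0], [0.0, -0.0, -1.0]]
force: [-0.4, 0.4, -0.5]
width: 0.004
gripper_force: 0.0
time_s: 5.3
ee_pos: [480.3, 109.2, 102.1]
ee_rot: [[0.917, 0.398, 0.001], [0.398, -0.917, 0.0], [0.001, 0.0, -1.0]]
force: [-2.6, 0.4, 9.2]
width: 0.008
gripper_force: 4.6
```

```bash
python3 -m pendant '[[0,0,0,-0.05,0],[0,0,0,0,0],[0,0,0,0,0],[0,0,0,0,0],[0,0,0,0,0]]'
python3 -m pendant '[[0,0,0,-0.05,0],[0,0,0,0,0],[0,0,0,0,0],[0,0,0,0,0],[0,0,0,0,0]]'
```

```text
time_s: 5.72
ee_pos: [480.4, 109.2, 101.8]
ee_rot: [[0.917, 0.399, 0.002], [0.399, -0.917, 0.0], [0.002, 0.001, -1.0]]
force: [-5.0, 0.1, 20.5]
width: 0.005
gripper_force: 9.8
time_s: 6.13
ee_pos: [480.5, 109.2, 101.5]
ee_rot: [[0.917, 0.399, 0.003], [0.399, -0.917, -0.0], [0.003, 0.001, -1.0]]
force: [-8.9, -0.1, 29.7]
width: 0.004
gripper_force: 15.1
```

```bash
python3 -m pendant '[[0,0,0,0.5,0],[0,0,0,1,0],[0,0,0,1,0],[0,0,-0.5,1,0],[0,0,-1,0.5,0]]'
python3 -m pendant '[[0,0,-1,0,0],[0,0,-1,0,0],[0,0,-1,0,0],[0,0,-1,0,0],[0,0,-1,0,0]]'
python3 - <<'E'
from h import *
kt=cal('top');p,d=camera('top');C=cloud(d,kt);q=p.astype(int)
ks=cal('scene');p2,d2=camera('scene');C2=cloud(d2,ks)
for c,pp in ((C,q),(C2,p2.astype(int))):
    m=(abs(c[...,0]-480)<40)&(abs(c[...,1]-110)<14)&(c[...,2]>75)&(c[...,2]<130);g=c[m];print(len(g),g.mean(0).round(1),np.percentile(g[:,2],[5,50,95]).round(1),g.min(0).round(),g.max(0).round())
cv2.imwrite('pics/c3.png',np.hstack([cv2.resize(p2[200:305,210:330,::-1],(480,420)),cv2.resize(p[180:250,185:275,::-1],(320,420))]))
s=status.sense();print(s['joint_pos'])
E
```

```text
time_s: 6.55
ee_pos: [480.6, 72.6, 201.5]
ee_rot: [[0.916, 0.401, 0.004], [0.401, -0.916, 0.0], [0.004, 0.001, -1.0]]
force: [-0.4, -0.3, 0.2]
width: 0.002
gripper_force: 0.0
time_s: 6.97
ee_pos: [479.9, -54.6, 198.8]
ee_rot: [[0.917, 0.398, 0.0], [0.398, -0.917, 0.0], [0.0, 0.0, -1.0]]
force: [0.2, 0.5, -0.3]
width: 0.006
gripper_force: 0.0
143 [481.2 110.1 100.2] [ 97.1 100.2 103.5] [455. 103.  96.] [508. 123. 105.]
127 [475.2 113.9  96.6] [ 90.   97.6 100.8] [449. 103.  86.] [506. 123. 102.]
[-3.61415106e-01  3.01166043e-01  1.54453322e+00 -5.31093748e-04
  1.29565940e+00  8.03156149e-01]
```

View pics/c3.png

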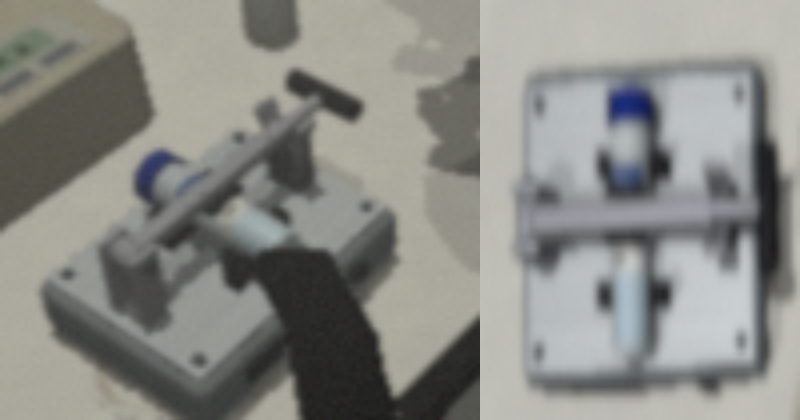

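```bash
python3 -m pendant '[[0,-0.25,-1,0,0],[0,-0.25,-1,0,0],[0,-0.25,-1,0,0],[0,-0.25,-1,0,0],[0,-0.25,-1,-0.5,0]]'
python3 -m pendant '[[0,0,-1,-0.5,0],[0,0,-0.36,-1,0],[0,0,0,-0.8,0],[0,0,0,-0.5,0],[0,0,0,0,0]]'
python3 - <<'E'
from h import *
p,d=camera('wrist');p2,_=camera('scene');p3,d3=camera('top')
cv2.imwrite('pics/c4.png',np.vstack([cv2.resize(p[...,::-1],(800,360))[:300],np.hstack([cv2.resize(p2[140:215,320:420,::-1],(400,300)),cv2.resize(p3[165:255,340:460,::-1],(400,300))])]))
E
```

```text
time_s: 7.48
ee_pos: [449.4, -179.3, 187.8]
ee_rot: [[0.917, 0.399, 0.003], [0.399, -0.917, -0.002], [0.002, 0.003, -1.0]]
force: [1.1, 0.1, 0.5]
width: 0.007
gripper_force: 0.0
time_s: 7.9
ee_pos: [448.0, -211.3, 113.9]
ee_rot: [[0.917, 0.398, -0.004], [0.398, -0.917, 0.003], [-0.002, -0.005, -1.0]]
force: [0.2, 0.1, -0.7]
width: -0.001
gripper_force: 0.0
```

View pics/c4.png

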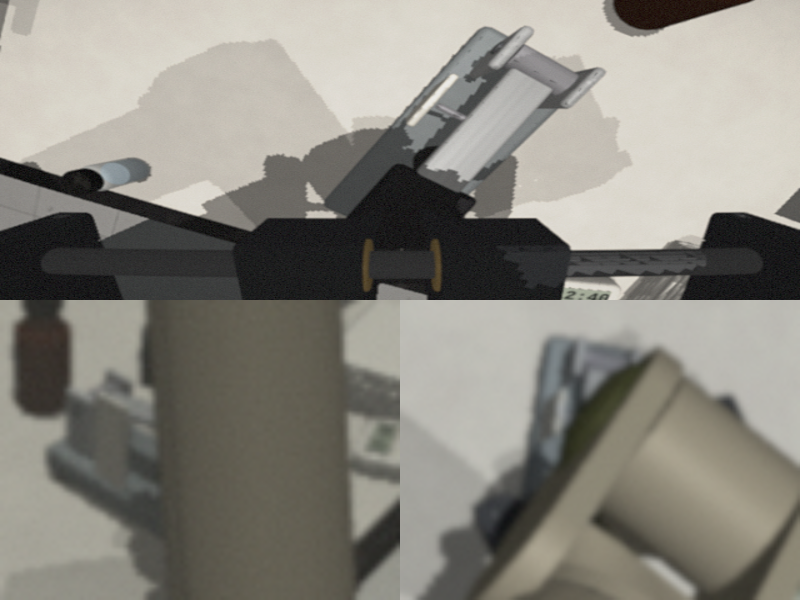

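```bash
cat > pad.py <<'E'
from h import *
k=cal('wrist');p,d=camera('wrist');C=cloud(d,k)
a=-.175;ex=np.array([np.cos(a),np.sin(a)]);ey=np.array([-ex[1],ex[0]]);o=np.array([501.5,-224.])
X=(C[...,:2]-o)@ex;Y=(C[...,:2]-o)@ey;Z=C[...,2]
for lo,hi in((-15,45),(-25,20),(5,45)):
    m=(X>lo)&(X<hi)&(abs(Y)<9)&(Z>55)&(Z<110);f=np.polyfit(X[m],Z[m],1);r_=Z[m]-np.polyval(f,X[m]);m2=abs(r_)<4;f=np.polyfit(X[m][m2],Z[m][m2],1)
    print(m.sum(),'slope',f[0].round(4),'ang',(.18+np.arctan(f[0])).round(3),'z@-55',np.polyval(f,-55).round(1),'z@60',np.polyval(f,60).round(1))
m=(X>-120)&(X<90)&(abs(Y)<45)&(Z>24)&(Z<36);f=np.polyfit(X[m],Z[m],1);print('deck slope',f,m.sum())
s=status.sense();print(s['ee_pos'].round(1) if hasattr(s['ee_pos'],'round') else s['ee_pos'],np.round(s['force'],1),s['time_s'])
E
python3 pad.py
python3 -m pendant '[[0,0,0,-0.4,0],[0,0,0,-0.3,0],[0,0,0,-0.2,0],[0,0,0,0,0],[0,0,0,0,0]]'
python3 -m pendant '[[0,0,0,-0.2,0],[0,0,0,-0.2,0],[0,0,0,0,0],[0,0,0,0,0],[0,0,0,0,0]]'
python3 pad.py
```

```text
2828 slope -0.1825 ang -0.001 z@-55 95.6 z@60 74.6
2103 slope -0.1845 ang -0.002 z@-55 95.7 z@60 74.5
1890 slope -0.1805 ang 0.001 z@-55 95.4 z@60 74.6
deck slope [-2.12170466e-04  2.96779408e+01] 8050
[ 449.4 -212.3  117.3] [0.4 1.2 0.4] 8.1
time_s: 8.52
ee_pos: [448.9, -212.4, 94.1]
ee_rot: [[0.917, 0.398, -0.0], [0.398, -0.917, 0.0], [-0.0, -0.0, -1.0]]
force: [-1.7, -0.0, 4.5]
width: 0.003
gripper_force: 1.7
time_s: 8.93
ee_pos: [448.7, -212.4, 84.3]
ee_rot: [[0.917, 0.399, -0.0], [0.399, -0.917, -0.0], [-0.0, -0.0, -1.0]]
force: [-3.9, 0.2, 6.2]
width: 0.002
gripper_force: 2.7
3911 slope -0.0731 ang 0.107 z@-55 82.7 z@60 74.3
2823 slope -0.0751 ang 0.105 z@-55 82.8 z@60 74.2
2667 slope -0.0711 ang 0.109 z@-55 82.5 z@60 74.4
deck slope [2.55738402e-04 2.96935592e+01] 10326
[ 448.7 -212.5   84.3] [-4.   0.4  6.4] 8.9833
```

```bash
python3 -m pendant '[[0,0,0,-0.12,0],[0,0,0,-0.1,0],[0,0,0,-0.08,0],[0,0,0,0,0],[0,0,0,0,0]]'
python3 pad.py
```

```text
time_s: 9.4
ee_pos: [448.4, -212.4, 76.8]
ee_rot: [[0.917, 0.399, -0.001], [0.399, -0.917, 0.0], [-0.001, -0.001, -1.0]]
force: [-7.1, 0.7, 7.0]
width: 0.003
gripper_force: 3.6
4183 slope -0.0119 ang 0.168 z@-55 75.5 z@60 74.2
2953 slope -0.0108 ang 0.169 z@-55 75.5 z@60 74.3
2885 slope -0.0134 ang 0.167 z@-55 75.7 z@60 74.1
deck slope [4.34702967e-04 2.96870801e+01] 10939
[ 448.4 -212.4   76.9] [-5.3 -0.3  6.8] 9.45
```

```bash
python3 -m pendant '[[0,0,0,-0.06,0],[0,0,0,0,0],[0,0,0,0,0],[0,0,0,0,0],[0,0,0,0,0]]'
python3 pad.py
python3 -m pendant '[[0,0,0,0,0],[0,0,0,0,0],[0,0,0,0,0],[0,0,0,0,0],[0,0,0,0,0]]'
python3 pad.py
python3 - <<'E'
from h import *
p2,_=camera('scene');p3,_=camera('top')
cv2.imwrite('pics/c5.png',np.hstack([cv2.resize(p2[130:305,200:420,::-1],(400,318)),cv2.resize(p3[100:280,180:440,::-1],(400,318))]))
E
```

```text
time_s: 9.87
ee_pos: [448.4, -212.4, 75.5]
ee_rot: [[0.917, 0.399, -0.001], [0.399, -0.917, -0.0], [-0.001, -0.0, -1.0]]
force: [-5.8, 0.4, 7.9]
width: 0.006
gripper_force: 4.0
4232 slope -0.0001 ang 0.18 z@-55 74.2 z@60 74.2
2960 slope -0.0003 ang 0.18 z@-55 74.2 z@60 74.2
2932 slope -0.0007 ang 0.179 z@-55 74.2 z@60 74.2
deck slope [7.53708846e-04 2.96758560e+01] 11043
[ 448.4 -212.4   75.5] [-6.7  0.5  8.5] 9.9167
time_s: 10.33
ee_pos: [448.4, -212.4, 75.5]
ee_rot: [[0.917, 0.399, -0.001], [0.399, -0.917, -0.0], [-0.001, -0.0, -1.0]]
force: [-6.1, 0.2, 8.4]
width: 0.004
gripper_force: 4.0
4229 slope 0.0002 ang 0.18 z@-55 74.2 z@60 74.2
2969 slope 0.0002 ang 0.18 z@-55 74.2 z@60 74.2
2925 slope -0.0001 ang 0.18 z@-55 74.2 z@60 74.2
deck slope [1.46000353e-04 2.97026737e+01] 11030
[ 448.4 -212.4   75.5] [-6.3  0.4  8.4] 10.3833
```

View pics/c5.png

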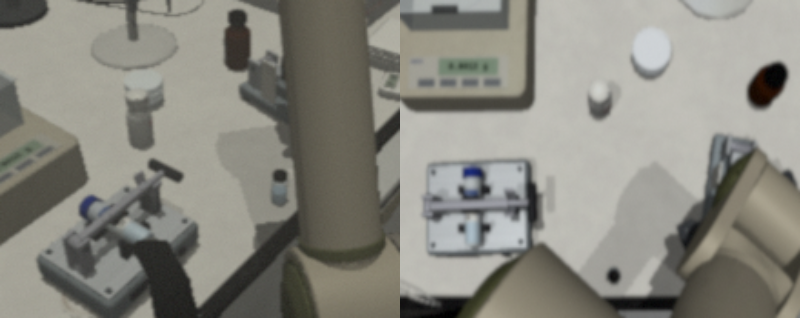

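The bar is home at about (110,200), the bottles and vial are still standing, and the paddle is steady at 0.18 rad. I'm handing in.

```bash
python3 -c "
from rig import r
print(r.close_job())"
```

```text
the job is handed in; nothing more can be done
None
```

The keeper bar is fully home in its fork catch, the run paddle is held level (measured at 0.18 rad, never near the bottom), both bottles and the vial were left standing, and the job was handed in at about 10.5 s.

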